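Pop the touch-latch spice cupboard and swing its door open

TASK

Open the small wooden spice cupboard on the worktop, by touch alone, with the fingertips or the outside of the fingers: nothing is to be picked up. A flat tin stands in the way of its door, so first slide the tin along the worktop to where the door will not touch it. Then push the handleless door in near its free (right-hand) edge until the touch catch lets go, back off so that it springs ajar by itself, and push it wide open from behind (about square to the cupboard), leaving the other things where they stand.

Things in the scene. Friction and masses are not known exactly. Their poses are not given: they have to be found in the camera images.
- cupboard: Fixed box cupboard of brown wood, 220 wide (its y), 150 deep (its x) and 200 mm high, on the worktop. Origin: centre of its underside. Its front is one door between the side panels, looking along its own -x, roughly toward the robot (yaw within 0.2 rad). Seen from the robot the hinge is at the left edge (its +y), the free edge at the right. Its top is bare.
- door (a joint): Door angle in rad about an upright hinge: 0 shut, growing as the free edge swings toward the robot (about +1.57 is square to the cupboard, stop at 1.75). Negative is pushed in: stop at -0.045 (8.5 mm at the free edge). Shut, the catch holds it. Once tripped, a spring plunger pushes it to about 0.36 (free edge 68 mm out); from there it turns freely, with a damped hinge, and stays where it is left.
- door_panel: Handleless door, 192 wide, 172 high (14 to 186 mm above the worktop): a flat frame 40 wide and 14 thick, its centre panel 5 mm recessed. Origin: foot of the hinge line, on the inner face; turns with the door. Own -y runs to the free edge (y = -0.192), +x into the cupboard; outer face x = -0.014, inner face x = 0, plain but for a steel strike 36 mm deep low down (under z 0.055).
- hinge_line (a point): Fixed point on the door's hinge line at the height of the cupboard's top (z 0.200).
- press_spot (a point): Point on the door's outer face, 30 mm below its top and 30 mm in from the free edge; moves with the door. +x of this point points into the door. Pushing here about 6 mm inward or to its stop (5 to 10 N) trips the catch; after the fingers back off, the door follows them out.
- free_edge (a point): Top corner of the door's free edge, mid-thickness; moves with the door.
- catch (a joint): Claw of the touch catch inside the cupboard, in rad: 0 holding the door, over about 0.15 let go. It stays let go afterwards.
- tin: Flat round food tin with a ring-pull lid and upright sides, 86 mm in diameter, 40 high, 0.2 to 0.35 kg, standing loose on the worktop in front of the door, inside the door's swing. Origin: centre of its underside.
- tin_mid (a point): Centre of the tin, on its axis, 20 mm above its underside. z up.
- onion: Bystander: onion, 78 wide, 85 mm high, on the chopping board at the left. Origin: centre of its underside.
- tomato: Bystander: tomato, 65 wide, 66 mm high, on the chopping board at the left. Origin: centre of its underside.
- tumbler: Bystander: clear glass with a flared rim, 66 wide, 83 mm high, standing at the left, nearer the robot than the chopping board. Origin: centre of its underside.
- tea_box: Bystander: dark tea carton, 64 x 142 mm, 75 mm high, right of the cupboard. Origin: centre of its underside, long side along its y.
- tub: Bystander: small white tub with a blue lid, 61 wide, 59 mm high, at the far right front. Origin: centre of its underside.

How it is judged (in metres and radians):
On the way, in this order (a step that is already met when the one before it is completed fails the run):
1. the door is pressed in until the touch catch lets go (value of joint catch above 0.1 rad), for 0.05 s.
2. the door has sprung ajar by itself and the robot is not touching it (value of joint door between 0.2 and 0.6 rad and contact force between each of the arm, the fingers and door_panel below 0.3 N), for 0.15 s.
At the end, for the whole second after the job is handed in: The door stands still, opened by at least 1.25 rad (72 degrees) from shut; the tin stands flat on the worktop (within 0.1 rad and 8 mm of its starting height) (value of joint door above 1.25 rad and velocity of joint door between -0.05 and 0.05 rad/s and height (world z) of tin_mid between 0.012 and 0.028 m and angle between tin_mid's own z axis and vertical below 0.1 rad); the robot touches nothing.
It fails at once if the tin is lifted off the worktop (by more than 10 mm) (height (world z) of tin_mid above 0.03 m).
It fails at once if the tin is tipped (by more than 0.3 rad) (angle between tin_mid's own z axis and vertical above 0.3 rad).
It fails at once if the door touches the tin (more than 0.5 N) (contact force between door_panel and tin above 0.5 N).
It fails at once if one of the bystanders is moved by more than 20 mm (distance of any of onion, tomato, tumbler, tea_box, tub from where it was at the start of the episode above 0.02 m).
It also fails if it takes over 69 s, if anything falls off the work surface, if the arm or the gripper's body presses on something with over 40 N, if the wrist force passes 120 N, or if a joint passes its speed limit or range.

ROBOT

A 6-joint arm with a two-finger parallel gripper is mounted at the origin on a cart in front of the work surface, level with it; the furniture and walls round the work are solid. World frame = base frame: x ahead of the robot, y to its left, z up, the work surface at z = 0. Lengths are in m, angles in degrees, forces in N, time in s.
With the tool pointing down it reaches from about 0.35 to 0.875 m from the base axis. Payload 4.2 kg.
Tool frame: the origin (TCP) lies at the centre of the arm's flange, where the gripper is bolted on; the fingertips stand 182 mm ahead of it and the grasp point (between the pads) lies 164 mm ahead of it (r.nose_length is the distance from the TCP to the fingertips, in m); z points along the fingers, y is the line along which they close (so a half turn about z gives the same grasp; the last joint's range is limited). The gripper opens to 87 mm and grips with 3 to 60 N. Pads are 19 mm wide; open, the fingers measure 117 mm over their backs; the gripper's body (75 mm by 190 mm) begins 51 mm behind the grasp point.
Start: joints at [89.702, 22.042, 0.453, 0, -68.411, -14.817], TCP at [0.163, 0.603, 0.405] pointing down, gripper open.
Joint ranges: [-179.83, 179.83], [-69.29, 118.12], [-61.27, 80.66], [-181.25, 117.63], [-171.15, -9.14], [-177.46, 177.46]. Speed limits (degrees/s): [159.86, 159.86, 180, 180, 180, 180].

INTERFACE

Orientations are given as a 3x3 rotation matrix whose columns are the frame's x, y, z axes.
In Python, from station import r, vision gives the robot as it stands. The module is installed in compiled form; this text tells all that it offers.
- The arm moves only by the shell command python3 -m creep 'ROWS'. ROWS is JSON, a list of rows, each a list of 7 numbers: the opening, from -1 (shut) to 1 (fully open), then the shift along the tool's x, y, z in mm, then the turn, a rotation vector about the tool's x, y, z in degrees. A call has 1 to 8 rows; each row is the pose to reach, as a shift and turn from the pose commanded when the call began, along the tool's axes at that moment; what a row does not reach only later rows make up. A row lasts 1/12 s, in which the tool goes at most 41.7 mm and 7.16 degrees, less where a joint would pass 70% of its speed; a pose out of reach is approached as far as the arm can. A call with a gripper value outside its range is refused whole. The fingers move at their own pace and stop on an object; the grip force is fixed at half the most. Time passes only in rows, so rows that repeat a pose let the fingers close. It gives the time, the measured TCP pose, the force, the opening and the grip force at its end, in the units of the state.
- r.sense(): the state, without advancing time (a new reading comes with each control period).
- vision.capture(name): name is "scene" or "top"; returns (picture, depth): 480x640x3 uint8, red, green, blue; 480x640 float32, m along the optical axis (not along the pixel's ray), 0 where there is no reading.
- vision.camera_model(name): a dict with "vertical_fov" (degrees; the focal length in pixels is half the picture's height over the tangent of half this angle, whatever the lens; pixels are square), "cx", "cy" (the principal point, pixels), "distortion" ([k1, k2, p1, p2, k3] as OpenCV has them; the pictures are not rectified), "extrinsics" (4x4, takes a point from camera to world coordinates). Camera axes: x right, y down, z forward; pixel columns grow to the right and rows downward; lengths in m; the calibration is good to about 2 mm. A picture is of the moment at which its call begins. camera_model takes no time and is no camera call.
- r.finish_job(): hands the job in; it is judged then, once.
Trained networks look in the newest picture that a camera, given by its name, has taken for a name from the list of things; names that differ only in an ending like _2 or _b are one class to them, and where a whole thing is asked for, a point or a joint stands for the part that bears it (a point fixed in the world has none). Each returns a list of dicts, best first, with "conf" (0 to 1); they miss things now and then, are a little off and sometimes report something else, mostly with a low value. They report only what shows in the picture. A call takes as long as a camera call.
- vision.find_in(camera, thing): "uv" ([column, row] in pixels, amid what is visible of it).
- vision.cut_out(camera, thing): "region" (480x640 bool, what is visible of it) and "uv" ([column, row] in pixels, amid what is visible of it).
The state is a dict: "time_s": time; "joints": joint angles; "joint_velocities": joint speeds; "effort": joint torques, N m; "tcp_pos": TCP position; "ee_rot": TCP orientation; "wrist_force": force on the tool from outside, world axes, zero at the start; "moment": the same for the moment, N m; "gripper_width": opening from 0.0 (shut) to 1.0 (fully open); "gripper_force": force on a finger pad.
Only numpy, scipy, OpenCV 4.12 (cv2) and the standard library are available. Lean on these libraries where they do the work, as an engineer would, in place of code of your own. Each camera call takes 0.05 s, during which the arm holds its last target. There are 200 camera calls.

## Working session

There is one attempt and no reset: what is moved stays moved. The work goes in short steps, Python scripts to look and compute and a shell command to move; the robot and the scene stay as the last step left them, time stands still between calls to the robot, and variables do not carry over. Pictures are saved under pics/ and viewed, at most 10 in all, crops included, and the job is handed in when it is done.

```bash
mkdir -p pics; cat > h.py <<'E'
import numpy as np, cv2
from station import r, vision
def K(n):
    m=vision.camera_model(n); f=240/np.tan(np.radians(m["vertical_fov"])/2)
    return np.array([[f,0,m["cx"]],[0,f,m["cy"]],[0,0,1]]),np.array(m["distortion"],float),np.array(m["extrinsics"])
def world(n,uv,d):
    k,D,E=K(n); uv=np.asarray(uv,float).reshape(-1,1,2)
    p=cv2.undistortPoints(uv,k,D).reshape(-1,2); d=np.asarray(d).reshape(-1,1)
    P=np.hstack([p*d,d]); return P@E[:3,:3].T+E[:3,3]
def cloud(n,mask,dep):
    v,u=np.where(mask&(dep>0)); return world(n,np.stack([u,v],1),dep[v,u])
E
python3 - <<'E'
from h import *
np.set_printoptions(precision=4,suppress=True)
ims=[]
for n in("scene","top"):
    p,d=vision.capture(n); np.save(n+"_d.npy",d)
    cv2.imwrite(f"pics/{n}0.png",p[:,:,::-1]); k,D,E=K(n); print(n,k[0,0],E)
    for t in("cupboard","door_panel","tin","onion","tomato","tumbler","tea_box","tub"):
        c=vision.cut_out(n,t)
        if c:
            P=cloud(n,c[0]["region"],d)
            print(t,round(c[0]["conf"],2),c[0]["uv"],len(P),*(np.percentile(P,[2,50,98],axis=0) if len(P) else []))
s=r.sense();print(s["time_s"],s["tcp_pos"],s["ee_rot"])
E
```

```text
scene 451.69916321738555 [[-0.8639 -0.3923  0.3157  0.2491]
 [-0.5033  0.6511 -0.5681  0.6538]
 [ 0.0173 -0.6497 -0.76    0.9643]
 [ 0.      0.      0.      1.    ]]
cupboard 0.85 [264.0, 232.0] 9439 [ 0.6472 -0.0351  0.0141] [0.7065 0.1104 0.1867] [0.8158 0.1793 0.203 ]
door_panel 0.7 [292.7, 250.8] 2635 [ 0.646  -0.0162  0.021 ] [0.6563 0.0839 0.1146] [0.6705 0.1673 0.1882]
tin 0.93 [335.1, 299.8] 1148 [0.4823 0.0584 0.0001] [0.5195 0.1078 0.0365] [0.5628 0.1422 0.0416]
onion 0.59 [259.0, 388.6] 1147 [0.508  0.357  0.0202] [0.5362 0.3945 0.0756] [0.58   0.4233 0.0961]
tomato 0.82 [220.9, 373.6] 744 [0.601  0.3858 0.0403] [0.6232 0.4161 0.0678] [0.6546 0.4411 0.0763]
tumbler 0.84 [323.5, 373.4] 1001 [0.4136 0.2638 0.0021] [0.4436 0.2897 0.047 ] [0.4719 0.3225 0.0836]
tea_box 0.76 [346.0, 179.9] 1048 [ 0.6341 -0.3222  0.0091] [ 0.6808 -0.2388  0.0721] [ 0.7502 -0.1987  0.0777]
tub 0.93 [407.7, 183.0] 421 [ 0.5026 -0.3854  0.0076] [ 0.526  -0.3456  0.0561] [ 0.5542 -0.3331  0.0633]
top 599.3713246801993 [[-0.1385 -0.9451  0.2959  0.1295]
 [-0.9903  0.1298 -0.049   0.1317]
 [ 0.0079 -0
[... 287 characters left out ...]
, 288.4] 782 [0.4826 0.0655 0.006 ] [0.5211 0.1046 0.0365] [0.5638 0.1436 0.0451]
onion 0.5 [249.6, 328.2] 497 [0.4144 0.2669 0.0277] [0.4475 0.2974 0.0566] [0.4731 0.3252 0.0852]
tomato 0.85 [204.1, 267.8] 371 [0.5987 0.3853 0.0492] [0.6232 0.411  0.0682] [0.6519 0.441  0.0788]
tumbler 0.91 [250.1, 326.7] 507 [0.4144 0.2669 0.0252] [0.4465 0.2972 0.0546] [0.4732 0.3252 0.0852]
tea_box 0.26 [321.4, 236.1] 1654 [ 0.6455 -0.0142  0.0194] [0.6556 0.0772 0.119 ] [0.6677 0.1677 0.1901]
tub 0.68 [472.3, 264.9] 429 [ 0.5051 -0.3828 -0.0012] [ 0.5282 -0.3534  0.0558] [ 0.5605 -0.3308  0.0663]
0.9 [0.1629 0.6034 0.4048] [[ 0.9654 -0.2607  0.    ]
 [-0.2607 -0.9654  0.    ]
 [ 0.     -0.     -1.    ]]
```

View pics/scene0.png

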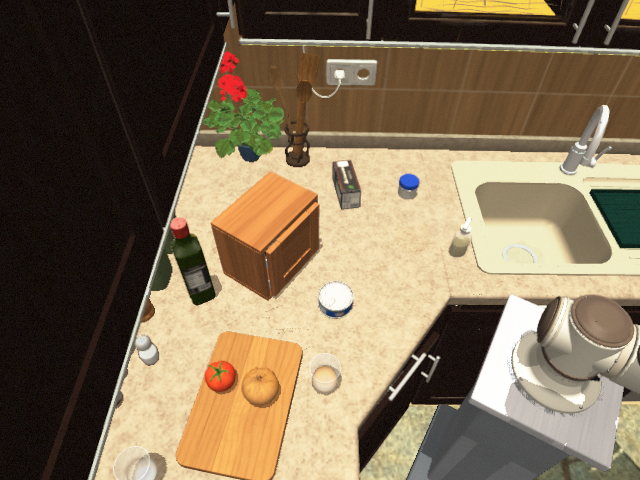

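```bash
python3 - <<'E'
from h import *
np.set_printoptions(precision=4,suppress=True)
for n in("scene","top"):
    p,d=vision.capture(n)
    P=cloud(n,vision.cut_out(n,"cupboard")[0]["region"],d)
    T=P[(P[:,2]>.193)&(P[:,2]<.212)][:,:2].astype(np.float32)
    print(n,cv2.minAreaRect(T),cv2.boxPoints(cv2.minAreaRect(T)))
    Q=cloud(n,vision.cut_out(n,"door_panel")[0]["region"],d)
    for lo,hi in((.15,.183),(.02,.05),(.06,.14)):
        q=Q[(Q[:,2]>lo)&(Q[:,2]<hi)]
        l=cv2.fitLine(q[:,:2].astype(np.float32),cv2.DIST_HUBER,0,.01,.01).ravel();print(lo,len(q),l,q[:,1].min(),q[:,1].max())
    t=cloud(n,vision.cut_out(n,"tin")[0]["region"],d); t=t[t[:,2]>.028]
    print("tin",cv2.minEnclosingCircle(t[:,:2].astype(np.float32)),t.mean(0))
E
```

```text
scene ((0.7412866353988647, 0.06595896184444427), (0.2229016125202179, 0.15335221588611603), 86.0718765258789) [[ 0.6572 -0.04  ]
 [ 0.8101 -0.0505]
 [ 0.8254  0.1719]
 [ 0.6724  0.1824]]
0.15 515 [0.0706 0.9975 0.6529 0.0768] -0.021672844352588982 0.16810048010485357
0.02 355 [0.0726 0.9974 0.651  0.0511] -0.021567546110387248 0.16797602726367794
0.06 1064 [0.0823 0.9966 0.6574 0.0875] -0.021986159427509366 0.16995542945705439
tin ((0.7398928999900818, 0.06765285134315491), 0.13215066492557526) [0.7143 0.0978 0.1585]
top ((0.7339347004890442, 0.07055050134658813), (0.22028696537017822, 0.16749048233032227), 86.30410766601562) [[ 0.6433 -0.034 ]
 [ 0.8104 -0.0448]
 [ 0.8246  0.1751]
 [ 0.6575  0.1859]]
0.15 344 [0.0666 0.9978 0.6528 0.0749] -0.019377023101076363 0.17022642299811636
0.02 214 [0.0687 0.9976 0.6531 0.089 ] -0.018953908171055106 0.1731865374722936
0.06 590 [0.0712 0.9975 0.6557 0.0778] -0.024080395692655687 0.1737684278952147
tin ((0.5237109661102295, 0.10413295030593872), 0.04393444582819939) [0.5237 0.104  0.0371]
```

The scene image shows the cupboard at about (265,230), the tin in front of its door at (336,299), the tumbler at (323,374) and the bottle at (195,265). To the right, the tea box is at (346,183) and the tub at (408,185). The measured sizes and heights match the ones given. I'll go to the left (+y) side of the tin first, with the tool's y axis along world x.

```bash
python3 -m creep '[[0.1,456,307,0,0,0,75],[0.1,456,307,0,0,0,75],[0.1,456,307,0,0,0,75],[0.1,456,307,0,0,0,75],[0.1,456,307,0,0,0,75],[0.1,456,307,0,0,0,75],[0.1,456,307,0,0,0,75],[0.1,456,307,0,0,0,75]]'
cat >> h.py <<'E'
from scipy.spatial.transform import Rotation as R
def to(x,y,z,yx=-90):
    "rows' shift (mm) and turn (deg) from measured pose to tip at x,y,z, tool x axis at angle yx"
    s=r.sense(); A=np.array(s["ee_rot"]); a=np.radians(yx); c,n=np.cos(a),np.sin(a)
    B=np.array([[c,n,0],[n,-c,0],[0,0,-1]])
    t=np.array([x,y,z+r.nose_length])
    p=np.array(s["tcp_pos"])
    print("t",round(s["time_s"],2),"tip",np.round(p+A[:,2]*r.nose_length,4),"shift",np.round(A.T@(t-p)*1000,1),"turn",np.round(np.degrees(R.from_matrix(A.T@B).as_rotvec()),1),"F",np.round(s["wrist_force"],1),"w",round(s["gripper_width"],2),"q",np.round(s["joints"],0))
E
python3 -c "
from h import *
to(.523,.19,.223)"
```

```text
time_s: 1.97
tcp_pos: [0.3822, 0.3498, 0.4052]
ee_rot: [[0.297, -0.955, 0.001], [-0.955, -0.297, 0.001], [-0.0, -0.001, -1.0]]
wrist_force: [1.2, 0.8, 0.3]
gripper_width: 0.564
gripper_force: 0.0
t 1.97 tip [0.3823 0.3499 0.223 ] shift [ 1.944e+02 -8.710e+01 -1.000e-01] turn [-0.   0.  17.3] F [1.2 0.8 0.3] w 0.56 q [ 60.  12. -14.   0. -64. -43.]
```

```bash
python3 -m creep '[[0.1,194,-87,0,0,0,17.3],[0.1,194,-87,0,0,0,17.3],[0.1,194,-87,0,0,0,17.3],[0.1,194,-87,0,0,0,17.3],[0.1,194,-87,0,0,0,17.3],[0.1,194,-87,0,0,0,17.3],[0.1,194,-87,0,0,0,17.3],[0.1,194,-87,0,0,0,17.3]]'
python3 -c "
from h import *
to(.523,.19,.014)"
```

```text
time_s: 2.63
tcp_pos: [0.5229, 0.1927, 0.4046]
ee_rot: [[0.004, -1.0, -0.0], [-1.0, -0.004, 0.0], [-0.0, 0.0, -1.0]]
wrist_force: [-0.6, -0.8, -0.5]
gripper_width: 0.548
gripper_force: 0.0
t 2.63 tip [0.5229 0.1927 0.2224] shift [ 2.700e+00 -1.000e-01  2.084e+02] turn [0.  0.  0.2] F [-0.6 -0.8 -0.5] w 0.55 q [ 37.  15.  -9.  -0. -65. -37.]
```

```bash
python3 -m creep '[[0.1,0,0,40,0,0,0],[0.1,0,0,80,0,0,0],[0.1,0,0,120,0,0,0],[0.1,0,0,155,0,0,0],[0.1,0,0,180,0,0,0],[0.1,0,0,200,0,0,0],[0.1,0,0,206,0,0,0],[0.1,0,0,206,0,0,0]]'
python3 -c "
from h import *
to(.52,-.035,.014)"
```

```text
time_s: 3.3
tcp_pos: [0.5219, 0.194, 0.1974]
ee_rot: [[0.007, -1.0, -0.003], [-1.0, -0.007, -0.002], [0.002, 0.003, -1.0]]
wrist_force: [-0.1, 0.2, -0.2]
gripper_width: 0.548
gripper_force: 0.0
t 3.3 tip [0.5213 0.1936 0.0152] shift [229.    3.6   1.7] turn [ 0.2 -0.1  0.4] F [-0.1  0.2 -0.2] w 0.55 q [ 37.  29. -23.  -0. -38. -37.]
```

```bash
python3 -m creep '[[0.1,20,0,0,0,0,0],[0.1,33,0,0,0,0,0],[0.1,42,0,0,0,0,0],[0.1,51,0,0,0,0,0],[0.1,60,1,0,0,0,0],[0.1,70,1,0,0,0,0],[0.1,80,1,0,0,0,0],[0.1,90,1,0,0,0,0]]'
python3 -m creep '[[0.1,10,0,0,0,0,0],[0.1,20,0,0,0,0,0],[0.1,30,0,0,0,0,0],[0.1,40,0,0,0,0,0],[0.1,50,0,0,0,0,0],[0.1,60,0,0,0,0,0],[0.1,70,0,0,0,0,0],[0.1,80,0,0,0,0,0]]'
python3 - <<'E'
from h import *
to(.52,-.045,.014)
for n in("scene","top"):
    p,d=vision.capture(n); cv2.imwrite(f"pics/{n}1.png",p[:,:,::-1])
    for c in vision.cut_out(n,"tin")[:2]:
        t=cloud(n,c["region"],d); print(n,c["conf"],c["uv"],np.percentile(t,[2,50,98],axis=0).round(3).tolist())
E
```

```text
time_s: 3.97
tcp_pos: [0.5231, 0.1028, 0.1997]
ee_rot: [[0.006, -1.0, 0.003], [-1.0, -0.006, 0.002], [-0.002, -0.003, -1.0]]
wrist_force: [-0.0, 5.7, 4.9]
gripper_width: 0.548
gripper_force: 2.8
time_s: 4.63
tcp_pos: [0.5234, 0.0225, 0.1996]
ee_rot: [[0.005, -1.0, 0.003], [-1.0, -0.005, 0.001], [-0.001, -0.003, -1.0]]
wrist_force: [1.5, 5.1, 6.1]
gripper_width: 0.55
gripper_force: 3.3
t 4.63 tip [0.5238 0.0227 0.0174] shift [67.5  3.7  3.3] turn [-0.1  0.1  0.3] F [1.5 5.1 6.1] w 0.55 q [ 20.  27. -28.  -0. -36. -20.]
top 0.8 [363.4, 285.9] [[0.481, -0.063, 0.006], [0.516, -0.037, 0.036], [0.554, 0.017, 0.122]]
top 0.22 [429.1, 217.2] [[0.634, -0.33, 0.005], [0.688, -0.258, 0.071], [0.755, -0.199, 0.081]]
```

```bash
python3 -m creep '[[0.1,10,0,0,0,0,0],[0.1,20,0,0,0,0,0],[0.1,30,0,0,0,0,0],[0.1,40,0,0,0,0,0],[0.1,50,0,0,0,0,0],[0.1,60,0,0,0,0,0],[0.1,68,0,0,0,0,0],[0.1,73,0,0,0,0,0]]'
python3 -m creep '[[0.1,-8,0,0,0,0,0],[0.1,-25,0,0,0,0,0],[0.1,-30,0,-20,0,0,0],[-1,-30,0,-60,0,0,0],[-1,-30,0,-100,0,0,0],[-1,-30,0,-140,0,0,0],[-1,-30,0,-165,0,0,0],[-1,-30,0,-165,0,0,0]]'
python3 - <<'E'
from h import *
np.set_printoptions(precision=4,suppress=True)
for n in("scene","top"):
    p,d=vision.capture(n); cv2.imwrite(f"pics/{n}2.png",p[:,:,::-1])
    for c in vision.cut_out(n,"tin")[:1]:
        t=cloud(n,c["region"],d); print(n,c["conf"],c["uv"],np.percentile(t,[2,50,98],axis=0).round(3).tolist())
# door geometry
u=np.array([.9976,-.069]);v=np.array([.069,.9976]);H=np.array([.6529,.0758])+v*.0945+u*.014
print("H",H,"press",H-.014*u-.162*v)
to(.60,.005,.148)
E
```

```text
time_s: 5.5
tcp_pos: [0.5228, -0.0515, 0.1985]
ee_rot: [[0.004, -1.0, -0.001], [-1.0, -0.004, -0.0], [0.0, 0.001, -1.0]]
wrist_force: [0.3, 0.9, -0.7]
gripper_width: 0.552
gripper_force: 0.7
time_s: 6.17
tcp_pos: [0.5242, -0.0195, 0.3706]
ee_rot: [[0.007, -1.0, 0.013], [-1.0, -0.007, 0.001], [-0.001, -0.013, -1.0]]
wrist_force: [0.4, -0.2, -1.0]
gripper_width: 0.26
gripper_force: 0.0
scene 0.59 [369.9, 246.8] [[0.48, -0.14, 0.002], [0.519, -0.089, 0.037], [0.562, -0.056, 0.042]]
top 0.82 [387.0, 276.6] [[0.479, -0.136, -0.0], [0.523, -0.107, 0.036], [0.563, -0.055, 0.052]]
H [0.6734 0.1691] press [0.6482 0.0085]
t 6.37 tip [ 0.5219 -0.02    0.1803] shift [-24.5 -77.8  32.1] turn [ 0.2 -0.   0.3] F [-1.4  0.6 -0.3] w 0.08 q [ 16.  14. -17.  -0. -59. -15.]
```

View pics/scene2.png

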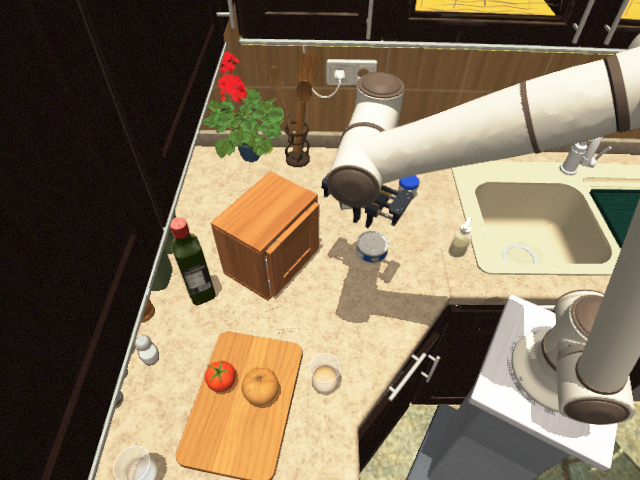

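The picture shows the tin at (372,247), upright and well right of the door. It measures about (0.52, -0.097), which is 0.31 m from the hinge, outside the 0.24 m it must keep from it. The bystanders haven't moved. Next is the door press.

```bash
python3 -m creep '[[-1,-24,-25,10,0,0,0],[-1,-24,-55,25,0,0,0],[-1,-24,-78,32,0,0,0],[-1,-24,-85,32,0,0,0],[-1,-24,-92,32,0,0,0],[-1,-24,-98,32,0,0,0],[-1,-24,-102,32,0,0,0],[-1,-24,-102,32,0,0,0]]'
python3 -c "
from h import *
to(.634,.006,.148)"
```

```text
time_s: 7.03
tcp_pos: [0.625, 0.0043, 0.3321]
ee_rot: [[0.005, -1.0, 0.001], [-1.0, -0.005, -0.0], [0.0, -0.001, -1.0]]
wrist_force: [-0.2, -0.5, -0.2]
gripper_width: 0.002
gripper_force: 0.0
t 7.03 tip [0.6251 0.0043 0.1499] shift [-1.7 -9.   1.9] turn [-0.  -0.   0.3] F [-0.2 -0.5 -0.2] w 0.0 q [ 15.  25.  -5.   0. -59. -15.]
```

```bash
python3 -m creep '[[-1,0,-4,1,0,0,0],[-1,0,-8,1,0,0,0],[-1,0,-11,1,0,0,0],[-1,0,-13,1,0,0,0],[-1,0,-15,1,0,0,0],[-1,0,-15,1,0,0,0]]'
```

```text
time_s: 7.53
tcp_pos: [0.6393, 0.0041, 0.331]
ee_rot: [[0.005, -1.0, -0.003], [-1.0, -0.005, -0.001], [0.001, 0.003, -1.0]]
wrist_force: [-4.5, -0.9, 4.4]
gripper_width: 0.004
gripper_force: 2.8
```

```bash
python3 -m creep '[[-1,0,-2,0,0,0,0],[-1,0,-4,0,0,0,0],[-1,0,-4,0,0,0,0]]'; python3 -m creep '[[-1,0,-2,0,0,0,0],[-1,0,-3,0,0,0,0],[-1,0,-3,0,0,0,0]]'
```

```text
time_s: 7.78
tcp_pos: [0.6429, 0.0038, 0.331]
ee_rot: [[0.005, -1.0, -0.004], [-1.0, -0.005, -0.001], [0.001, 0.004, -1.0]]
wrist_force: [-5.9, -2.1, 4.0]
gripper_width: 0.009
gripper_force: 3.3
time_s: 8.03
tcp_pos: [0.6448, 0.0037, 0.331]
ee_rot: [[0.004, -1.0, -0.008], [-1.0, -0.004, -0.002], [0.002, 0.008, -1.0]]
wrist_force: [-9.9, -1.0, 6.7]
gripper_width: 0.007
gripper_force: 5.9
```

```bash
python3 -m creep '[[-1,0,-2,0,0,0,0],[-1,0,-2,0,0,0,0]]'; python3 -m creep '[[-1,0,15,0,0,0,0],[-1,0,45,0,0,0,0],[-1,0,85,0,0,0,0],[-1,0,120,0,0,0,0],[-1,0,125,0,0,0,0],[-1,0,125,0,0,0,0],[-1,0,125,0,0,0,0],[-1,0,125,0,0,0,0]]'
python3 - <<'E'
from h import *
for n in("scene","top"):
    p,d=vision.capture(n); cv2.imwrite(f"pics/{n}3.png",p[:,:,::-1]); np.save(n+"3.npy",d)
    for c in vision.cut_out(n,"door_panel")[:1]:
        t=cloud(n,c["region"],d); t=t[(t[:,2]>.15)&(t[:,2]<.195)]; print(n,c["conf"],c["uv"],np.percentile(t,[2,50,98],axis=0).round(3).tolist(),cv2.fitLine(t[:,:2].astype(np.float32),cv2.DIST_HUBER,0,.01,.01).ravel())
E
```

```text
time_s: 8.2
tcp_pos: [0.6456, 0.0037, 0.331]
ee_rot: [[0.004, -1.0, -0.013], [-1.0, -0.004, -0.002], [0.002, 0.013, -1.0]]
wrist_force: [-16.1, -0.7, 9.3]
gripper_width: 0.01
gripper_force: 8.7
time_s: 8.87
tcp_pos: [0.5253, 0.0042, 0.3312]
ee_rot: [[0.005, -1.0, 0.003], [-1.0, -0.005, 0.0], [-0.0, -0.003, -1.0]]
wrist_force: [0.3, -0.2, -0.2]
gripper_width: 0.006
gripper_force: 0.0
scene 0.92 [303.4, 260.2] [[0.587, 0.015, 0.151], [0.629, 0.099, 0.176], [0.666, 0.17, 0.189]] [0.41469795 0.90995914 0.6155061  0.07269096]
top 0.89 [294.2, 238.6] [[0.627, 0.094, 0.154], [0.646, 0.136, 0.183], [0.666, 0.173, 0.192]] [0.3590986  0.9332996  0.6450728  0.13639413]
```

View pics/scene3.png

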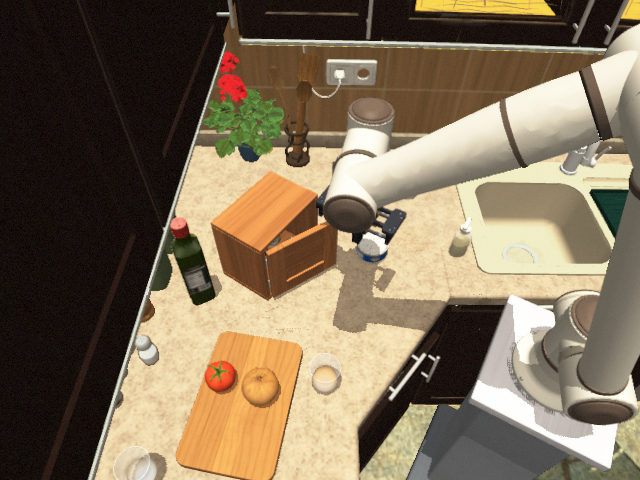

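The picture shows the door sprung ajar, its free edge at about (336,240). The fitted angle is about 0.36 rad, and the fingers are clear of it. I'll go round the free edge and in behind it.

```bash
python3 -m creep '[[-1,35,0,0,0,0,0],[-1,62,0,0,0,0,0],[-1,64,-30,0,0,0,0],[-1,64,-65,0,0,0,0],[-1,64,-95,0,0,0,0],[-1,64,-107,0,0,0,0],[-1,50,-107,0,0,0,0],[-1,50,-107,0,0,0,0]]'
python3 -c "
from h import *
to(.632,.005,.148)"
```

```text
time_s: 9.73
tcp_pos: [0.6319, -0.0442, 0.3294]
ee_rot: [[0.006, -1.0, -0.001], [-1.0, -0.006, 0.0], [-0.0, 0.001, -1.0]]
wrist_force: [0.4, -0.4, -0.3]
gripper_width: 0.003
gripper_force: 0.0
t 9.73 tip [ 0.6316 -0.0442  0.1472] shift [-49.2  -0.4  -0.7] turn [0.1 0.  0.3] F [ 0.4 -0.4 -0.3] w 0.0 q [ 11.  26.  -4.  -0. -60. -10.]
```

```bash
python3 -m creep '[[-1,-25,0,0,0,0,0],[-1,-50,0,0,0,0,0],[-1,-55,3,0,0,0,0],[-1,-58,14,0,0,0,0],[-1,-63,27,0,0,0,0],[-1,-70,40,0,0,0,0],[-1,-77,51,0,0,0,0],[-1,-84,62,0,0,0,0]]'
python3 -c "
from h import *
to(.508,.158,.148)"
```

```text
time_s: 10.4
tcp_pos: [0.5682, 0.0383, 0.3316]
ee_rot: [[0.006, -1.0, 0.003], [-1.0, -0.006, 0.0], [-0.0, -0.003, -1.0]]
wrist_force: [3.0, 0.0, 0.3]
gripper_width: 0.006
gripper_force: 1.0
t 10.4 tip [0.5688 0.0384 0.1494] shift [-120.    59.5    1.3] turn [-0.2  0.   0.3] F [3.  0.  0.3] w 0.01 q [ 20.  20. -14.   0. -56. -20.]
```

```bash
python3 -m creep '[[-1,-12,11,0,0,0,0],[-1,-25,22,0,0,0,0],[-1,-37,33,0,0,0,0],[-1,-50,40,0,0,0,0],[-1,-62,46,0,0,0,0],[-1,-74,51,0,0,0,0],[-1,-85,54,0,0,0,0],[-1,-96,57,0,0,0,0]]'
python3 -m creep '[[-1,-9,2,0,0,0,0],[-1,-16,3,0,0,0,0],[-1,-22,3,0,0,0,0],[-1,-26,4,0,0,0,0],[-1,-28,4,0,0,0,0],[-1,-28,4,0,0,0,0]]'
python3 -c "
from h import *
to(.508,.158,.148)"
```

```text
time_s: 11.07
tcp_pos: [0.5107, 0.1341, 0.3312]
ee_rot: [[0.005, -1.0, 0.001], [-1.0, -0.005, -0.0], [0.0, -0.001, -1.0]]
wrist_force: [1.9, -2.2, 0.7]
gripper_width: 0.003
gripper_force: 0.9
time_s: 11.57
tcp_pos: [0.5071, 0.1622, 0.3305]
ee_rot: [[0.005, -1.0, -0.0], [-1.0, -0.005, 0.0], [-0.0, 0.0, -1.0]]
wrist_force: [-0.4, -0.1, -0.7]
gripper_width: 0.006
gripper_force: 0.0
t 11.57 tip [0.507  0.1622 0.1483] shift [ 4.2 -0.9  0.3] turn [0.  0.  0.3] F [-0.4 -0.1 -0.7] w 0.01 q [ 35.  17. -19.  -0. -54. -35.]
```

Now I'll back away to the right and up, then check.

```bash
python3 -m creep '[[-1,10,0,0,0,0,0],[-1,35,0,0,0,0,0],[-1,60,0,0,0,0,0],[-1,80,10,-30,0,0,0],[-1,90,20,-70,0,0,0],[-1,90,20,-100,0,0,0],[-1,90,20,-110,0,0,0],[-1,90,20,-110,0,0,0]]'
python3 - <<'E'
from h import *
for n in("scene","top"):
    p,d=vision.capture(n); cv2.imwrite(f"pics/{n}4.png",p[:,:,::-1])
    for c in vision.cut_out(n,"door_panel")[:1]:
        t=cloud(n,c["region"],d); t=t[(t[:,2]>.15)&(t[:,2]<.195)]; print(n,c["conf"],c["uv"],np.percentile(t,[2,50,98],axis=0).round(3).tolist(),cv2.fitLine(t[:,:2].astype(np.float32),cv2.DIST_HUBER,0,.01,.01).ravel())
    for th in("tin","onion","tomato","tumbler","tea_box","tub"):
        c=vision.cut_out(n,th)
        if c: print(th,np.median(cloud(n,c[0]["region"],d),axis=0).round(3))
to(0,0,0)
E
```

```text
time_s: 12.23
tcp_pos: [0.4876, 0.0708, 0.4442]
ee_rot: [[0.004, -1.0, 0.007], [-1.0, -0.004, 0.003], [-0.003, -0.007, -1.0]]
wrist_force: [1.0, 0.6, 0.0]
gripper_width: 0.004
gripper_force: 0.0
scene 0.7 [303.3, 295.0] [[0.483, 0.171, 0.151], [0.57, 0.182, 0.179], [0.668, 0.187, 0.189]] [ 0.99881774 -0.04861189  0.56847334  0.18319933]
tin [ 0.517 -0.087  0.037]
onion [0.537 0.395 0.077]
tomato [0.624 0.416 0.068]
tumbler [0.444 0.289 0.048]
tea_box [ 0.736 -0.294  0.074]
tub [0.697 0.161 0.162]
top 0.76 [282.6, 237.8] [[0.612, 0.171, 0.159], [0.644, 0.178, 0.185], [0.672, 0.185, 0.192]] [ 0.99990714 -0.01362883  0.6431568   0.17793633]
tin [ 0.518 -0.093  0.036]
onion [0.536 0.385 0.077]
tomato [0.624 0.41  0.068]
tumbler [0.438 0.298 0.04 ]
tea_box [ 0.687 -0.258  0.071]
tub [ 0.528 -0.354  0.057]
t 13.03 tip [0.4875 0.0718 0.2585] shift [ 69.3 487.9 258.5] turn [0.  0.  0.3] F [-0.3 -0.6  0.2] w 0.0 q [ 27.   8. -14.  -0. -68. -27.]
```

View pics/scene4.png

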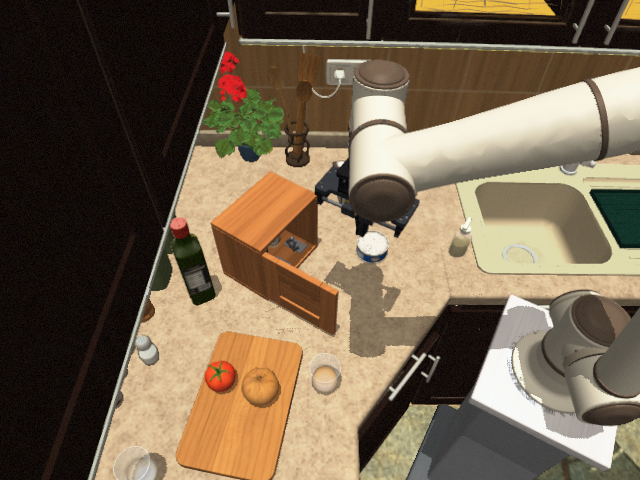

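The picture shows the door open about square to the cupboard (door ends at about (270,262) and (335,322)). The tin is standing flat at (372,247), and the robot is clear. Handing in.

```bash
python3 -c "
from station import r
print(r.finish_job())"
```

```text
the job is handed in; nothing more can be done
None
```

I handed the job in after about 13 s of robot time: the tin was slid clear, the catch tripped, and the door sprang ajar and was pushed open to about 1.5 rad; the other things looked unmoved, but the hand-in gave no verdict.

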